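Press a clevis bush home with bench-mounted locking pliers and flick them free

TASK

Press the brass bush that stands proud of the aluminium clevis flush, using the locking pliers bolted to the bench: set the clevis on their green base plate and slide it nose first between the open jaws, bush towards the moving jaw, until the nose rests gently against the brass depth stop in their throat. Squeeze the two handles together until they go over centre and stay locked by themselves when you let go, with no more force than that takes. Then flick the tail of the brass release lever outwards, away from the fixed handle, so that the pliers spring open, and leave the clevis standing between the open jaws with its bush flush, everything else on the bench undisturbed.

Things in the scene. Friction and masses are not known exactly. Their poses are not given: they have to be found in the camera images.
- vice: locking pliers on their side, bolted over a green base plate (238 x 76 mm, top at z 12 mm, x -112 to 126, y -38 to 38 mm). Origin on the bench below the jaw pivot; x points from handles to mouth, y from fixed to moving handle. Jaws and handles: z 24 to 44 mm. Fixed jaw face at y -7 mm, x 18 to 58. Moving jaw face, open: at y 14 mm (x 40), y 17 mm at the tip (x 57)
- handle: the moving handle, a steel channel 13 mm deep and 20 mm tall that ends 132 mm behind the jaw pivot; origin at its front pin, at bench height
- fixed_handle: the fixed handle, steel, x -104 to -20 and y -16 to 1 mm of the pliers' frame; its body origin coincides with that of the pliers
- stop_guide: fixed guide of the brass depth stop in the throat; its body origin coincides with that of the pliers. The stop's upright face (y -6 to 3.5, z 27 to 42 mm, facing the mouth) was left by the last user anywhere from x 18 to 26 mm of the pliers' frame: no reading tells where, it must be felt. It stays put under a gentle push of a few N
- squeeze_fixed (a point): spot to squeeze on the outer side (-y of the pliers) of the fixed handle, 34 mm above the bench, at x -72, y -16 mm of the pliers. The fixed handle (x -104 to -20, y -16 to 1 mm) does not move; an adjusting screw with an 18 mm knob reaches behind it to x -128 at y -6 (leave it)
- squeeze_moving (a point): matching spot on the outer side (+y) of the moving handle: 68 mm across from the other when open (the side then slants 22 degrees outwards to the rear), 44 mm and parallel when locked. Only this handle moves, by 24 mm; the last 3 mm are past centre, then a hard stop. Takes up to 15 N along the pliers' y
- toggle (a joint): angle of the toggle link to the moving handle, rad: 0 sprung open, 0.66 on centre, 0.76 at the stop, locked
- tail: the tail tab of the brass release lever, which turns on a pin inside the moving handle; its body origin is on that pin, at bench height
- lever_tail (a point): middle of the inner side (facing the fixed handle's line) of the lever's tail, a brass tab 30 mm long, 18 mm tall (25 to 43 mm above the bench), when locked 139 to 169 mm behind the jaw pivot, past handles and screw. Pushed along +y of the pliers: 2 to 4 N and about 11 mm free the locked pliers, which spring open by themselves, away from the pusher
- lever (a joint): release lever, rad: 0 at rest, at most 0.34; about 0.17 frees the locked pliers; springs back
- clevis: aluminium clevis, 97 mm long, 44 mm tall, about 0.24 kg, standing on its long edge: fork block 28 mm wide (cheeks 7 mm), then a tongue 14 mm thick with a round nose. Origin under the fork; x points to the nose, z up. Fork from x -21 to 16 mm, y -14 to 14; tongue y -7 to 7, nose tip at x 76 mm
- clevis_grip (a point): centre of the fork, half-way up (22 mm above its underside); its x axis points to the nose
- clevis_nose (a point): tip of the clevis's nose, half-way up, 76 mm ahead of clevis_grip
- bush (a joint): how far the brass bush (16 mm diameter, across the tongue 22 mm behind the nose tip, half-way up) has been pressed, m: 0 stands 3.5 mm proud on the tongue's -y side, 0.0035 flush; about 17 N move it
- pump: silver desoldering pump, 180 mm long, lying; a bystander. Origin under its middle
- hex_driver: hex driver with a cobalt blue handle, 170 mm long, lying; a bystander. Origin under its middle
- battery_door: bone-white battery door of a remote, 65 x 36 x 5 mm; a bystander. Origin under its middle
- transformer: squat black transformer, 60 x 56 x 36 mm; a bystander. Origin under its middle
- lnb: grey LNB (dish head), 60 mm wide and 85 mm tall; a bystander. Origin under its middle
- splitter: aluminium aerial splitter, 79 x 48 x 19 mm; a bystander. Origin under its middle
Things that resemble listed ones, but are neither listed nor needed, are in the scene too. Leave any blue or brown look-alike of the clevis alone.

How it is judged:
By the outcome, as a careful person would: the job done as asked, in the order asked, and still so for the second after the job is handed in, with the robot touching nothing.
It also fails if it takes over 72 s, if anything falls off the work surface, if the arm or the gripper's body presses on something with over 40 N, if the wrist force passes 120 N, or if a joint passes its speed limit or range.

ROBOT

A 6-joint arm with a two-finger parallel gripper is mounted at the origin on the work surface. World frame = base frame: x ahead of the robot, y to its left, z up, the work surface at z = 0. Lengths are in m, angles in rad, forces in N, time in s.
With the tool pointing down it reaches from about 0.375 to 0.975 m from the base axis. Payload 3.8 kg.
Tool frame: the origin (TCP) lies on the centre line of the jaws, within the pads' length; the fingertips stand 14 mm ahead of it and the grasp point (between the pads) lies 5 mm behind it; z points along the fingers, y is the line along which they close (so a half turn about z gives the same grasp; the last joint's range is limited). The gripper opens to 85 mm and grips with 20 to 120 N. Pads are 22 mm wide; open, the fingers measure 114 mm over their backs; the gripper's body (76 mm by 85 mm) begins 54 mm behind the grasp point. The pads swing forward as they close: fully open they stand 13 mm farther back than shut.
Start: joints at [1.192, 0.264, 1.604, -0, 1.274, -0.037], TCP at [0.226, 0.636, 0.245] pointing down, gripper open.
Joint ranges: [-2.63, 2.63], [-0.94, 2.18], [0.31, 2.57], [-1.31, 4.45], [0, 2.66], [-2.55, 2.55]. Speed limits (rad/s): [2.57, 2.57, 3.14, 3.14, 3.14, 3.14].

INTERFACE

Orientations are given as a rotation vector (axis times angle).
In Python, from workcell import bot, eyes, spot_in gives the robot as it stands.
- The arm moves only by the tool carry_out, never from a script. Its argument "series" is text: rows parted by semicolons, each of 4 numbers parted by spaces: the shift along the world's x, y, z in m, then the turn about the world's z in degrees. In form: tx ty tz roll; .... A call has 1 to 20 rows; each row shifts and turns the commanded pose from where the row before left it; what a row does not reach is not made up. A row lasts 1/8 s, in which the tool goes at most 62.5 mm and 10.7 degrees, less where a joint would pass 70% of its speed; a pose out of reach is approached as far as the arm can. A call is refused whole if a number of a shift passes 0.0625 or a number of a turn 10.7, either way. A call with a gripper value outside its range is refused whole. "jaw" is the gripper command: -1 is shut, 1 is fully open, values between are in proportion, set as the call begins (left out, the last holds). The fingers move at their own pace and stop on an object; "grip_force" is the grip in N (left out, the last holds). Time passes only in rows, so rows that do not move let the fingers close. It gives the time, the measured TCP pose, the force, the opening and the grip force at its end, in the units of the state.
- bot.read_state(): the state, without advancing time (a new reading comes with each control period).
- eyes.read_camera(name): name is "scene" or "top"; returns (picture, depth): 420x560x3 uint8, blue, green, red; 420x560 float32, m along the optical axis (not along the pixel's ray), 0 where there is no reading.
- eyes.get_calibration(name): a dict with "K" (3x3 intrinsics, pixels), "position" and "rotation" of the camera in the world. Camera axes: x right, y down, z forward; pixel columns grow to the right and rows downward; lengths in m; the calibration is good to about 2 mm. A picture is of the moment at which its call begins. get_calibration takes no time and is no camera call.
- bot.finish_job(): hands the job in; it is judged then, once.
Trained networks look in the newest picture that a camera, given by its name, has taken for a name from the list of things; names that differ only in an ending like _2 or _b are one class to them, and where a whole thing is asked for, a point or a joint stands for the part that bears it (a point fixed in the world has none). Each returns a list of dicts, best first, with "score" (0 to 1); they miss things now and then, are a little off and sometimes report something else, mostly with a low value. They report only what shows in the picture. A call takes as long as a camera call. They do not tell look-alikes from the thing itself.
- spot_in(camera, target): "rect" ([centre column, centre row, width, height] in pixels, round what is visible of it).
The state is a dict: "time": time; "q": joint angles; "joint_vel": joint speeds; "joint_torque": joint torques, N m; "tool_pos": TCP position; "tcp_rot": TCP orientation; "wrist_force": force on the tool from outside, world axes, zero at the start; "torque": the same for the moment, N m; "width": opening from 0.0 (shut) to 1.0 (fully open); "grip_force": force on a finger pad.
Only numpy, scipy, OpenCV 4.12 (cv2) and the standard library are available. Lean on these libraries where they do the work, as an engineer would, in place of code of your own. Each camera call takes 0.05 s, during which the arm holds its last target. There are 200 camera calls.

## Working session

There is one attempt and no reset: what is moved stays moved. The work goes in short steps, Python scripts to look and compute and a tool call to move; the robot and the scene stay as the last step left them, time stands still between calls to the robot, and variables do not carry over. Pictures are saved under pics/ and viewed, at most 10 in all, crops included, and the job is handed in when it is done.

Besides the shell and the picture viewer there is one more tool, called after ">>>" by a JSON object that holds its "name" and its "arguments", one argument or row to a line. carry_out: Moves the arm, as the interface text tells. Its arguments: {"type":"object","properties":{"series":{"type":"string"},"jaw":{"type":"number"},"grip_force":{"type":"number"}},"required":["series"]}

```bash
mkdir -p pics
cat > h.py <<'E'
import numpy as np, cv2
from workcell import bot, eyes, spot_in
def pts(cam, depth):
    c=eyes.get_calibration(cam);K=np.array(c["K"]);R=np.array(c["rotation"]);p=np.array(c["position"])
    v,u=np.mgrid[0:420,0:560]
    P=np.stack([(u-K[0,2])/K[0,0],(v-K[1,2])/K[1,1],np.ones_like(u,float)],-1)*depth[...,None]
    return P@R.T+p
def proj(cam,X):
    c=eyes.get_calibration(cam);K=np.array(c["K"]);R=np.array(c["rotation"]);p=np.array(c["position"])
    q=(np.atleast_2d(X)-p)@R@K.T
    return q[:,:2]/q[:,2:]
E
python3 - <<'E'
from h import *
for cam in("top","scene"):
    im,d=eyes.read_camera(cam); cv2.imwrite(f"pics/{cam}0.png",im); P=pts(cam,d); np.savez(f"{cam}0.npz",im=im,d=d,P=P)
    c=eyes.get_calibration(cam); print(cam,np.round(c["position"],3),np.round(c["rotation"],2).tolist(),c["K"][0][0])
    for t in("vice","handle","fixed_handle","tail","clevis","bush"):
        for r in spot_in(cam,t)[:4]:
            u,v=np.clip(np.round(r["rect"][:2]).astype(int),0,[559,419]); print(t,round(r["score"],2),np.round(r["rect"]),np.round(P[v,u],3))
print(bot.read_state())
E
```

```text
Traceback (most recent call last):
  File "h.py", line 7, in pts
    return P@R.T+p
           ~~~~~^~
ValueError: operands could not be broadcast together with shapes (420,560) (3,)
```

```bash
sed -i 's/R=np.array(c\["rotation"\])/R=cv2.Rodrigues(np.array(c["rotation"],float))[0]/' h.py
python3 - <<'E'
from h import *
for cam in("top","scene"):
    im,d=eyes.read_camera(cam); cv2.imwrite(f"pics/{cam}0.png",im); c=eyes.get_calibration(cam); print(c)
    P=pts(cam,d); np.savez(f"{cam}0.npz",im=im,d=d,P=P)
    for t in("vice","handle","fixed_handle","tail","clevis","bush"):
        for r in spot_in(cam,t)[:4]:
            u,v=np.clip(np.round(r["rect"][:2]).astype(int),0,[559,419]); print(t,round(r["score"],2),np.round(r["rect"]),np.round(P[v,u],3))
print(bot.read_state())
E
```

```text
{'K': array([[403.02153448,   0.        , 270.35884958],
       [  0.        , 403.02153448, 212.67811827],
       [  0.        ,   0.        ,   1.        ]]), 'position': array([ 0.41506332, -0.02557501,  1.06201113]), 'rotation': array([-2.15906984,  2.12876793, -0.16201491])}
vice 0.84 [262. 225. 115.  40.] [ 0.537 -0.005  0.045]
handle 0.71 [241. 216.  54.  24.] [0.563 0.051 0.014]
fixed_handle 0.76 [243. 230.  32.   8.] [0.523 0.043 0.043]
clevis 0.95 [416. 285.  20.  38.] [ 0.392 -0.39   0.044]
clevis 0.91 [356. 203.  37.  14.] [ 0.597 -0.245  0.043]
clevis 0.82 [390. 235.  39.  20.] [ 0.516 -0.329  0.044]
clevis 0.75 [347. 269.  41.  21.] [ 0.429 -0.22   0.043]
{'K': array([[501.81112616,   0.        , 278.03664838],
       [  0.        , 501.81112616, 213.66965653],
       [  0.        ,   0.        ,   1.        ]]), 'position': array([1.03065628, 0.33740277, 1.07663516]), 'rotation': array([-1.21565042, -2.53920139,  0.69339808])}
vice 0.89 [283. 232. 104.  90.] [ 0.566 -0.002  0.032]
handle 0.55 [304. 251.  50.  51.] [0.581 0.071 0.045]
fixed_handle 0.68 [310. 228.  34.  
[... 355 characters left out ...]
]
{'time': 0.75, 'q': array([ 1.19206175e+00,  2.63833357e-01,  1.60396707e+00,  2.49124356e-05,
        1.27372440e+00, -3.68615055e-02]), 'joint_vel': array([ 7.94680240e-04, -7.53904833e-04, -1.60808787e-03, -6.29350861e-04,
       -1.43891578e-05,  4.74741812e-04]), 'joint_torque': array([-1.07935721e-04, -5.14901268e+01, -3.67667484e+01,  7.22276809e-05,
        3.88189155e-04, -4.39117048e-05]), 'tool_pos': array([0.22626658, 0.63595111, 0.24534249]), 'tcp_rot': array([-5.34411289e-01, -3.09579560e+00, -1.11967987e-04]), 'wrist_force': array([ 0.69565867, -0.31810552,  0.48106661]), 'torque': array([-0.01022855,  0.00619868,  0.01278668]), 'grip_force': 0.0, 'width': 1.001740919177199}
```

View pics/top0.png

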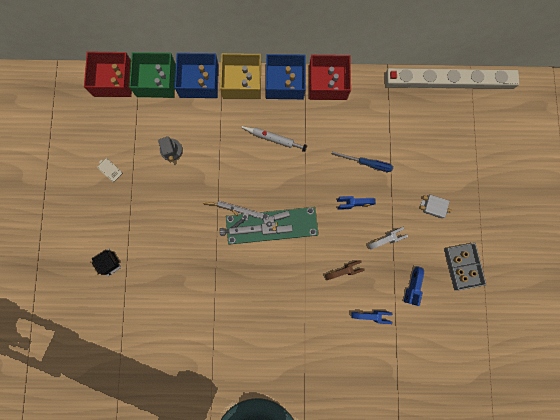

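View pics/scene0.png

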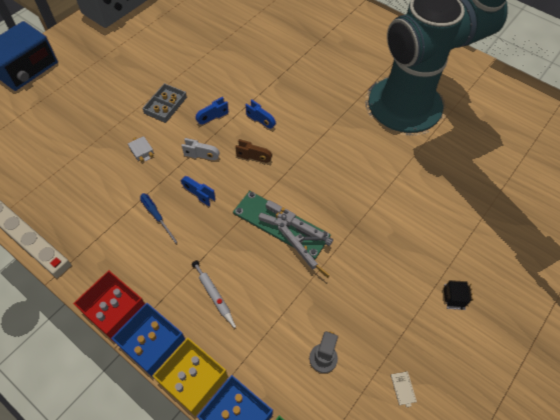

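Run:
```python
from h import *
z=np.load("top0.npz");im,d,P=z["im"],z["d"],z["P"]
a=cv2.resize(im[185:255,195:330],None,fx=5.9,fy=5.9,interpolation=cv2.INTER_CUBIC)
b=cv2.resize(im[215:255,355:420],None,fx=4.5,fy=4.5,interpolation=cv2.INTER_CUBIC)
out=np.zeros((600,800,3),np.uint8); out[:a.shape[0],:a.shape[1]]=a[:600,:800]; out[415:415+b.shape[0],:b.shape[1]]=b[:185]
cv2.imwrite("pics/crop1.png",out)
for cam in("top","scene"):
    z=np.load(cam+"0.npz");im,P=z["im"],z["P"]
    hsv=cv2.cvtColor(im,cv2.COLOR_BGR2HSV)
    g=(hsv[...,0]>55)&(hsv[...,0]<95)&(hsv[...,1]>60)&(abs(P[...,0]-.55)<.15)&(abs(P[...,1]+.0)<.2)&(P[...,2]>0.0)
    q=P[g]; q=q[np.abs(q[:,2]-.012)<.006]
    r=cv2.minAreaRect((q[:,:2]*1000).astype(np.float32)); print(cam,"plate",r,np.median(q[:,2]))
    m=(P[...,2]>.008)&(P[...,2]<.06)&(abs(P[...,0]-.515)<.06)&(abs(P[...,1]+.325)<.07)&(hsv[...,1]<90)
    n,l,s,_=cv2.connectedComponentsWithStats(m.astype(np.uint8)); k=1+np.argmax(s[1:,4])
    q=P[l==k]; t=q[q[:,2]>.036]; r=cv2.minAreaRect((t[:,:2]*1000).astype(np.float32)); print(cam,"clevis top",r,len(t))
    if cam=="top":
        print(np.round(t[np.argsort(t[:,1])]*1000).astype(int)[::2].tolist())
```

```text
top plate ((540.7100830078125, -28.62872314453125), (75.25591278076172, 236.0298614501953), 6.352420806884766) 0.011734208434374671
top clevis top ((507.3985900878906, -326.0111083984375), (27.659114837646484, 91.07257843017578), 23.81616973876953) 229
[[514, -373, 44], [517, -370, 43], [519, -370, 45], [517, -368, 43], [517, -366, 40], [514, -365, 44], [534, -364, 42], [514, -363, 43], [511, -362, 45], [534, -361, 43], [511, -360, 44], [509, -360, 44], [514, -359, 40], [537, -358, 44], [511, -357, 44], [529, -356, 42], [509, -356, 41], [511, -354, 45], [529, -354, 39], [532, -353, 44], [506, -353, 41], [527, -351, 43], [529, -350, 45], [509, -350, 44], [532, -349, 40], [529, -347, 46], [506, -346, 46], [511, -346, 47], [514, -346, 41], [524, -345, 43], [509, -345, 42], [501, -345, 42], [511, -344, 45], [514, -343, 43], [521, -342, 44], [503, -342, 43], [526, -342, 46], [501, -342, 36], [511, -341, 46], [504, -341, 38], [529, -341, 42], [521, -340, 44], [516, -340, 44], [519, -340, 45], [511, -339, 45], [519, -338, 43], [513, -337, 44], [526, -337, 46], [508, -337, 45], [526, -335, 4
[... 668 characters left out ...]
506, -305, 41], [500, -304, 42], [498, -304, 43], [493, -303, 47], [503, -302, 43], [498, -301, 44], [490, -301, 44], [503, -299, 43], [500, -299, 44], [498, -298, 46], [500, -297, 43], [498, -296, 44], [495, -296, 46], [495, -294, 41], [498, -293, 45], [500, -293, 46], [490, -291, 42], [488, -291, 43], [495, -291, 45], [488, -290, 38], [498, -289, 41], [490, -289, 41], [498, -288, 38], [493, -288, 38], [493, -285, 36], [493, -283, 37]]
scene plate ((541.8444213867188, -27.993492126464844), (75.84745025634766, 236.15567016601562), 6.948667049407959) 0.013063392900412918
scene clevis top ((506.9393615722656, -326.0343017578125), (32.172786712646484, 93.39391326904297), 19.805870056152344) 244
```

View pics/crop1.png

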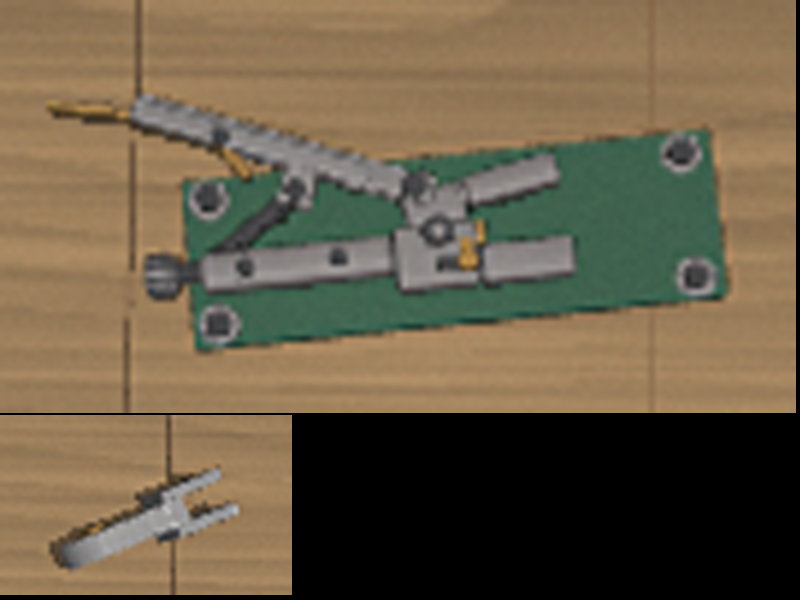

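Run:
```python
from h import *
from scipy.optimize import minimize
poly=np.array([[-21,-14],[16,-14],[16,-7],[69,-7],[74,-4.5],[76,0],[74,4.5],[69,7],[16,7],[16,14],[-21,14],[-21,7],[3,7],[3,-7],[-21,-7]])/1000.
def W(p,z=.044):
    c,s=np.cos(p[2]),np.sin(p[2]); return np.c_[poly@np.array([[c,s],[-s,c]])+p[:2],np.full(len(poly),z)]
for cam in("top","scene"):
    z=np.load(cam+"0.npz");im,P=z["im"],z["P"]
    m=((P[...,2]>.035)&(P[...,2]<.06)&(abs(P[...,0]-.515)<.05)&(abs(P[...,1]+.325)<.06)).astype(np.uint8)
    S=4; M=cv2.resize(m*255,None,fx=S,fy=S,interpolation=cv2.INTER_LINEAR)>127
    def cost(p,S=S):
        uv=proj(cam,W(p))*S+S/2-.5; r=np.zeros(M.shape,np.uint8); cv2.fillPoly(r,[np.round(uv*16).astype(np.int32)],1,shift=4); r=r>0
        return 1-(r&M).sum()/(r|M).sum()
    best=min((minimize(cost,[.517,-.347,np.radians(a)],method="Nelder-Mead",options=dict(initial_simplex=np.array([[.517,-.347,np.radians(a)],[.521,-.347,np.radians(a)],[.517,-.342,np.radians(a)],[.517,-.347,np.radians(a+5)]]))) for a in(104,110,116)),key=lambda r:r.fun)
    print(cam,best.x[:2],np.degrees(best.x[2]),best.fun)
    # bolts height / plate map in pliers frame
    o=np.array([.5404,-.0213]);a=np.radians(-83.4);c,s=np.cos(a),np.sin(a)
    Q=(P[...,:2]-o)@np.array([[c,-s],[s,c]])*1000
    for nm,(x0,x1,y0,y1,z0) in dict(boltA=(100,125,15,38,.014),boltB=(100,125,-38,-15,.014),fjaw=(25,57,-30,5,.036),mjaw=(25,57,5,45,.036),pivotfix=(-100,-25,-25,3,.036),handle=(-140,-30,15,90,.036)).items():
        k=(Q[...,0]>x0)&(Q[...,0]<x1)&(Q[...,1]>y0)&(Q[...,1]<y1)&(P[...,2]>z0)
        q=Q[k]; print(nm,k.sum(),np.round(np.percentile(q,[3,50,97],axis=0)).tolist() if len(q) else 0,np.round(np.median(P[k][:,2]),3) if len(q) else 0, np.round(np.polyfit(q[:,0],q[:,1],1),3) if len(q)>20 else 0)
```

```text
top [ 0.51762993 -0.3484563 ] 113.7609247568431 0.10759337125896606
boltA 30 [[107.0, 19.0], [113.0, 28.0], [123.0, 34.0]] 0.017 [ 0.272 -3.741]
boltB 29 [[102.0, -35.0], [113.0, -28.0], [120.0, -19.0]] 0.017 [-0.182 -7.365]
fjaw 87 [[26.0, -24.0], [41.0, -16.0], [56.0, -8.0]] 0.043 [  0.   -15.83]
mjaw 66 [[26.0, 13.0], [39.0, 21.0], [55.0, 28.0]] 0.043 [ 0.179 13.315]
pivotfix 203 [[-98.0, -16.0], [-62.0, -8.0], [-27.0, 1.0]] 0.043 [-0.01  -8.565]
handle 263 [[-127.0, 19.0], [-72.0, 46.0], [-34.0, 68.0]] 0.044 [-0.437 11.578]
scene [ 0.5168158  -0.34832734] 111.2794992622831 0.2816037735849056
boltA 42 [[102.0, 17.0], [110.0, 27.0], [120.0, 33.0]] 0.017 [-0.067 33.492]
boltB 38 [[102.0, -35.0], [111.0, -29.0], [121.0, -18.0]] 0.016 [  0.139 -43.08 ]
fjaw 94 [[26.0, -24.0], [40.0, -15.0], [55.0, -8.0]] 0.044 [ -0.022 -14.295]
mjaw 78 [[26.0, 11.0], [40.0, 21.0], [53.0, 28.0]] 0.043 [ 0.181 13.393]
pivotfix 235 [[-98.0, -16.0], [-64.0, -6.0], [-28.0, 1.0]] 0.045 [-0.02  -8.029]
handle 342 [[-131.0, 18.0], [-76.0, 46.0], [-34.0, 68.0]] 0.044 [-0.434 11.381]
```

>>> {"name": "carry_out", "arguments": {
  "series": "0.04 -0.045 0 -2.6;0.04 -0.045 0 -2.6;0.04 -0.045 0 -2.6;0.04 -0.045 0 -2.6;0.04 -0.045 0 -2.6;0.04 -0.045 0 -2.6;0 -0.062 0 -2.6;0 -0.062 0 -2.6;0 -0.062 0 -2.6;0 -0.062 0 -2.6;0 -0.062 0 -2.6;0 -0.062 0 -2.6;0 -0.062 0 -2.6;0 -0.062 0 -2.6;0 -0.062 0 -2.6;0 -0.062 0 -2.6;0.025 -0.047 -0.02 -2.9;0.026 -0.047 -0.02 -2.9;0 0 -0.04 0;0 0 0 0",
  "jaw": 0.4,
  "grip_force": 25
}}

```text
time: 3.25
tool_pos: [0.5146, -0.3468, 0.1609]
tcp_rot: [-1.73, -2.612, -0.001]
wrist_force: [-0.2, -0.8, -0.8]
width: 0.699
grip_force: 0.0
```

>>> {"name": "carry_out", "arguments": {
  "series": "0 0 -0.04 0;0 0 -0.04 0;0 0 -0.03 0;0 0 -0.02 0;0 0 -0.009 0;0 0 0 0;0 0 0 0"
}}

```text
time: 4.12
tool_pos: [0.5183, -0.3488, 0.0278]
tcp_rot: [1.732, 2.618, -0.0]
wrist_force: [-0.8, -0.5, -0.4]
width: 0.696
grip_force: 0.0
```

>>> {"name": "carry_out", "arguments": {
  "series": "0 0 0 0;0 0 0 0;0 0 0 0;0 0 0 0;0 0 0 0;0 0 0 0",
  "jaw": -0.8
}}

```text
time: 4.88
tool_pos: [0.5177, -0.3486, 0.0273]
tcp_rot: [1.733, 2.619, -0.0]
wrist_force: [-1.4, -0.1, 5.8]
width: 0.324
grip_force: 25.5
```

>>> {"name": "carry_out", "arguments": {
  "series": "0 0 0.03 0;0 0 0.03 0;0.01 0.045 0 -4.1;0.01 0.045 0 -4.1;0.01 0.045 0 -4.1;0.0114 0.0455 0 -4.1;0 0 0 0;0 0 -0.02 0;0 0 -0.02 0;0 0 -0.005 0;0 0 0 0;0 0 0 0;0 0 0 0"
}}

```text
time: 6.5
tool_pos: [0.5588, -0.1679, 0.0413]
tcp_rot: [2.09, 2.345, 0.0]
wrist_force: [-0.5, 0.3, -2.7]
width: 0.327
grip_force: 25.2
```

Run:
```python
from h import *
st=bot.read_state(); print(st["tool_pos"],st["tcp_rot"],st["wrist_force"])
for cam in("top","scene"):
    im,d=eyes.read_camera(cam); np.savez(cam+"1.npz",im=im,d=d,P=pts(cam,d))
im=np.load("scene1.npz")["im"]; a=im[165:265,195:335]
im=np.load("top1.npz")["im"]; b=im[180:255,220:360]
cv2.imwrite("pics/ins1.png",np.vstack([cv2.resize(x,(600,int(600*x.shape[0]/x.shape[1])),interpolation=cv2.INTER_CUBIC) for x in(a,b)])[:600])
cv2.imwrite("pics/ins1.png",np.hstack([cv2.resize(x,(400,int(400*100/140)),interpolation=cv2.INTER_CUBIC) for x in(a,im[165:265,220:360])]))
```

```text
[ 0.55878117 -0.1678798   0.0412607 ] [2.08986388e+00 2.34518786e+00 2.62941981e-04] [-0.47439376  0.27282704 -2.7474089 ]
```

View pics/ins1.png

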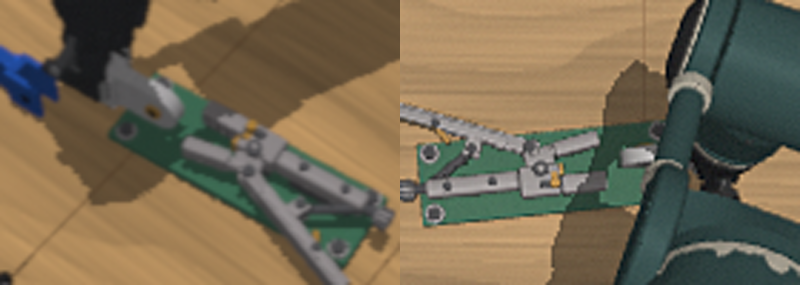

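The scene crop shows the clevis' nose (≈(170,115)) pointing straight between the open jaws, bush towards the moving jaw. In the top crop the nose is at (635,155), in line with the gap. I'll check the lateral offset numerically.

Run:
```python
from h import *
o=np.array([.5404,-.0213]);a=np.radians(-83.4);c,s=np.cos(a),np.sin(a)
st=bot.read_state()["tool_pos"][:2]; print("tool pliers",(st-o)@np.array([[c,-s],[s,c]])*1000)
for cam in("top","scene"):
    P=np.load(cam+"1.npz")["P"]; Q=(P[...,:2]-o)@np.array([[c,-s],[s,c]])*1000
    for nm,(x0,x1,y0,y1,z0) in dict(tongue=(66,110,-14,14,.05),fjaw=(30,57,-30,3,.036),mjaw=(30,57,6,45,.036)).items():
        k=(Q[...,0]>x0)&(Q[...,0]<x1)&(Q[...,1]>y0)&(Q[...,1]<y1)&(P[...,2]>z0)&(P[...,2]<.064)
        q=Q[k]; 
        if len(q)<5: print(cam,nm,len(q)); continue
        f=np.polyfit(q[:,0],q[:,1],1); r=q[:,1]-np.polyval(f,q[:,0])
        print(cam,nm,len(q),"x",np.round(np.percentile(q[:,0],[0,2,98]),1),"y",np.round(np.percentile(q[:,1],[2,50,98]),1),np.round(np.median(P[k][:,2]),3),np.round(f,3))
```

```text
tool pliers [147.54019274   1.48587785]
top tongue 57 x [ 78.1  78.5 103. ] y [-4.   2.6  9.1] 0.057 [-0.03   5.298]
top fjaw 73 x [30.1 30.4 56. ] y [-23.7 -16.   -7.4] 0.044 [-1.4000e-02 -1.5136e+01]
top mjaw 54 x [30.8 30.9 54.4] y [13.8 20.6 28.5] 0.042 [ 0.168 13.589]
scene tongue 93 x [ 74.4  76.5 108.6] y [-6.3  2.   8.3] 0.058 [0.003 1.306]
scene fjaw 78 x [30.6 31.1 55.9] y [-25.3 -14.4  -7.1] 0.044 [  0.065 -18.219]
scene mjaw 67 x [30.1 30.5 53.9] y [12.1 22.2 28.9] 0.043 [ 0.11  16.588]
```

>>> {"name": "carry_out", "arguments": {
  "series": "0 0 -0.0013 0;-0.0012 0.0107 0 0;-0.0012 0.0107 0 0;-0.0012 0.0107 0 0;-0.0012 0.0107 0 0;0 0 0 0;0 0 0 0;0 0 0 0"
}}

```text
time: 7.6
tool_pos: [0.554, -0.1251, 0.0401]
tcp_rot: [2.09, 2.345, 0.0]
wrist_force: [0.1, -0.5, -2.2]
width: 0.322
grip_force: 25.2
```

>>> {"name": "carry_out", "arguments": {
  "series": "-0.0001 0.001 0 0;-0.0001 0.001 0 0;0 0 0 0;0 0 0 0"
}}

```text
time: 8.1
tool_pos: [0.5536, -0.1228, 0.04]
tcp_rot: [2.09, 2.346, -0.0]
wrist_force: [-0.2, 0.0, -2.8]
width: 0.325
grip_force: 25.2
```

>>> {"name": "carry_out", "arguments": {
  "series": "-0.0001 0.001 0 0;-0.0001 0.001 0 0;0 0 0 0"
}}

```text
time: 8.48
tool_pos: [0.5534, -0.1206, 0.04]
tcp_rot: [-2.089, -2.346, 0.0]
wrist_force: [0.2, 0.2, -1.9]
width: 0.323
grip_force: 25.2
```

>>> {"name": "carry_out", "arguments": {
  "series": "-0.0001 0.001 0 0;0 0 0 0"
}}

```text
time: 8.72
tool_pos: [0.5533, -0.1197, 0.0399]
tcp_rot: [-2.089, -2.346, 0.0]
wrist_force: [0.0, -1.1, -1.8]
width: 0.323
grip_force: 25.2
```

>>> {"name": "carry_out", "arguments": {
  "series": "-0.0001 0.001 0 0;0 0 0 0"
}}

```text
time: 8.98
tool_pos: [0.5532, -0.1187, 0.04]
tcp_rot: [-2.089, -2.346, 0.0]
wrist_force: [0.2, 0.1, -2.3]
width: 0.324
grip_force: 25.2
```

>>> {"name": "carry_out", "arguments": {
  "series": "-0.0001 0.0008 0 0;0 0 0 0"
}}

```text
time: 9.22
tool_pos: [0.5532, -0.1179, 0.04]
tcp_rot: [2.09, 2.346, 0.0]
wrist_force: [-0.4, 0.7, -2.3]
width: 0.321
grip_force: 25.2
```

>>> {"name": "carry_out", "arguments": {
  "series": "-0.0001 0.0008 0 0;0 0 0 0"
}}

```text
time: 9.48
tool_pos: [0.553, -0.1171, 0.04]
tcp_rot: [-2.089, -2.346, -0.0]
wrist_force: [0.5, -0.5, -2.6]
width: 0.324
grip_force: 25.2
```

>>> {"name": "carry_out", "arguments": {
  "series": "-0.0001 0.0008 0 0;0 0 0 0"
}}

```text
time: 9.72
tool_pos: [0.5529, -0.1163, 0.0399]
tcp_rot: [-2.089, -2.346, 0.0]
wrist_force: [0.0, 0.3, -2.4]
width: 0.328
grip_force: 25.2
```

>>> {"name": "carry_out", "arguments": {
  "series": "-0.0001 0.0008 0 0;0 0 0 0"
}}

```text
time: 9.98
tool_pos: [0.553, -0.116, 0.0401]
tcp_rot: [2.089, 2.346, -0.001]
wrist_force: [0.5, -2.9, -2.2]
width: 0.324
grip_force: 25.3
```

>>> {"name": "carry_out", "arguments": {
  "series": "-0.0001 0.0007 0 0;0 0 0 0"
}}

```text
time: 10.22
tool_pos: [0.553, -0.1159, 0.0402]
tcp_rot: [2.088, 2.345, -0.001]
wrist_force: [-0.9, -5.2, -2.4]
width: 0.328
grip_force: 25.3
```

>>> {"name": "carry_out", "arguments": {
  "series": "-0.0001 0.0007 0 0;0 0 0 0"
}}

```text
time: 10.48
tool_pos: [0.553, -0.1158, 0.0403]
tcp_rot: [2.087, 2.345, -0.002]
wrist_force: [0.4, -7.8, -2.6]
width: 0.324
grip_force: 25.3
```

>>> {"name": "carry_out", "arguments": {
  "series": "0.0002 -0.0017 0 0;0 0 -0.0006 0;0 0 -0.0006 0;0 0 0 0;0 0 0 0"
}}

```text
time: 11.1
tool_pos: [0.553, -0.116, 0.0393]
tcp_rot: [2.089, 2.346, 0.0]
wrist_force: [-3.8, -2.3, 4.7]
width: 0.323
grip_force: 26.1
```

>>> {"name": "carry_out", "arguments": {
  "series": "0 0 0.0006 0;0 0 0 0"
}}

```text
time: 11.35
tool_pos: [0.553, -0.116, 0.0393]
tcp_rot: [2.089, 2.346, 0.0]
wrist_force: [-1.1, -3.7, 0.6]
width: 0.325
grip_force: 25.7
```

>>> {"name": "carry_out", "arguments": {
  "series": "0 0 0 0;0 0 0 0;0 0 0 0;0 0 0 0",
  "jaw": 0.05
}}

```text
time: 11.85
tool_pos: [0.5528, -0.1156, 0.0393]
tcp_rot: [-2.089, -2.346, -0.0]
wrist_force: [0.5, -0.2, -0.9]
width: 0.526
grip_force: 0.0
```

>>> {"name": "carry_out", "arguments": {
  "series": "0 0 0.01 0;0 0 0.03 0;0 0 0.06 0;0 0 0.06 0;0.004 0.058 0 0;0 0.06 0 0;-0.012 0.06 0 0;-0.015 0.06 0 0;0 0 0 0"
}}

```text
time: 12.98
tool_pos: [0.5287, 0.126, 0.2002]
tcp_rot: [-2.082, -2.352, -0.002]
wrist_force: [0.1, -0.6, 0.2]
width: 0.525
grip_force: 0.0
```

Run:
```python
from h import *
st=bot.read_state(); print(st["tool_pos"],st["tcp_rot"],st["wrist_force"])
o=np.array([.5404,-.0213]);a=np.radians(-83.4);c,s=np.cos(a),np.sin(a)
for cam in("top","scene"):
    im,d=eyes.read_camera(cam); P=pts(cam,d); np.savez(cam+"2.npz",im=im,d=d,P=P)
    Q=(P[...,:2]-o)@np.array([[c,-s],[s,c]])*1000
    for nm,(x0,x1,y0,y1,z0) in dict(tongue=(60,80,-12,14,.048),all=(15,140,-20,20,.049)).items():
        k=(Q[...,0]>x0)&(Q[...,0]<x1)&(Q[...,1]>y0)&(Q[...,1]<y1)&(P[...,2]>z0)&(P[...,2]<.064); q=Q[k]
        print(cam,nm,len(q),np.round(np.percentile(q,[2,50,98],axis=0),1).tolist() if len(q) else 0)
im=np.load("scene2.npz")["im"]; a=im[165:265,195:335]
im=np.load("top2.npz")["im"]
cv2.imwrite("pics/ins2.png",np.hstack([cv2.resize(x,(400,int(400*100/140)),interpolation=cv2.INTER_CUBIC) for x in(a,im[165:265,220:360])]))
```

```text
[0.52872124 0.12599686 0.20022546] [-2.08244762e+00 -2.35164560e+00 -2.05468626e-03] [ 0.12923754 -0.63898109  0.20306587]
top tongue 47 [[60.1, -4.2], [70.0, 2.3], [79.7, 9.0]]
top all 236 [[28.8, -10.7], [77.1, 2.2], [114.5, 15.8]]
scene tongue 57 [[60.8, -6.4], [69.7, 3.7], [79.1, 10.3]]
scene all 283 [[27.3, -11.7], [75.9, 2.5], [114.7, 15.5]]
```

View pics/ins2.png

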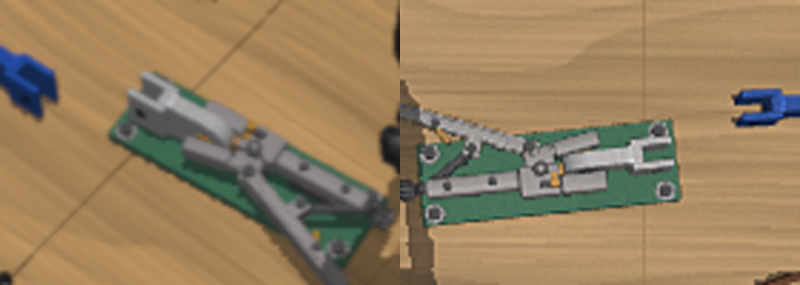

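>>> {"name": "carry_out", "arguments": {
  "series": "0.011 -0.035 -0.03 0;0.0112 -0.035 -0.03 0;0 0 -0.03 0;0 0 0 0;0 0 0 0;0 0 0 0",
  "jaw": 1,
  "grip_force": 20
}}

```text
time: 13.82
tool_pos: [0.5535, 0.0521, 0.1113]
tcp_rot: [2.088, 2.344, 0.003]
wrist_force: [0.4, -0.3, 0.5]
width: 0.996
grip_force: 0.0
```

>>> {"name": "carry_out", "arguments": {
  "series": "-0.0012 0.0003 -0.03 0;0 0 -0.03 0;0 0 -0.015 0;0 0 -0.007 0;0 0 0 0;0 0 0 0"
}}

```text
time: 14.58
tool_pos: [0.5519, 0.0525, 0.0285]
tcp_rot: [2.088, 2.345, 0.002]
wrist_force: [0.1, -0.2, -0.2]
width: 1.003
grip_force: 0.0
```

>>> {"name": "carry_out", "arguments": {
  "series": "-0.002 -0.0002 0 0;0 0 0 0;0 0 0 0",
  "jaw": 0.6
}}

```text
time: 14.95
tool_pos: [0.5491, 0.0522, 0.0294]
tcp_rot: [2.09, 2.345, 0.0]
wrist_force: [-4.4, -0.4, 10.8]
width: 0.802
grip_force: 10.6
```

>>> {"name": "carry_out", "arguments": {
  "series": "-0.002 -0.0002 0 0;-0.001 -0.0001 0 0;0 0 0 0;0 0 0 0",
  "jaw": 0.45
}}

```text
time: 15.45
tool_pos: [0.546, 0.0519, 0.0307]
tcp_rot: [-2.09, -2.346, 0.0]
wrist_force: [-8.6, -1.0, 20.4]
width: 0.728
grip_force: 16.0
```

>>> {"name": "carry_out", "arguments": {
  "series": "-0.0025 -0.0003 0.002 0;-0.002 -0.0002 0.002 0;0 0 0 0;0 0 0 0",
  "jaw": 0.3
}}

```text
time: 15.95
tool_pos: [0.5426, 0.0515, 0.0323]
tcp_rot: [2.089, 2.344, 0.003]
wrist_force: [2.3, 0.4, 3.5]
width: 0.649
grip_force: 9.4
```

>>> {"name": "carry_out", "arguments": {
  "series": "-0.0015 -0.0002 0.001 0;-0.0015 -0.0002 0.001 0;0 0 0 0;0 0 0 0",
  "jaw": 0.15
}}

```text
time: 16.45
tool_pos: [0.5375, 0.0509, 0.0328]
tcp_rot: [-2.089, -2.345, 0.002]
wrist_force: [0.2, 0.8, -0.3]
width: 0.569
grip_force: 0.0
```

>>> {"name": "carry_out", "arguments": {
  "series": "-0.0015 -0.0002 0.001 0;-0.001 -0.0001 0.001 0;0 0 0 0;0 0 0 0",
  "jaw": 0.05
}}

```text
time: 16.95
tool_pos: [0.5365, 0.0508, 0.0357]
tcp_rot: [2.089, 2.345, 0.001]
wrist_force: [2.8, -1.0, 0.2]
width: 0.522
grip_force: 1.5
```

>>> {"name": "carry_out", "arguments": {
  "series": "0 0 0 0;0 0 0 0;0 0 0 0",
  "jaw": 0.02
}}

```text
time: 17.32
tool_pos: [0.5367, 0.0508, 0.0358]
tcp_rot: [2.089, 2.345, 0.002]
wrist_force: [4.5, 0.1, 0.1]
width: 0.515
grip_force: 10.6
```

>>> {"name": "carry_out", "arguments": {
  "series": "0 0 0 0;0 0 0 0;0 0 0 0;0 0 0.02 0;0 0 0.06 0;0 0 0.06 0;-0.03 0.03 0.03 0;-0.04 0.045 0 0;-0.04 0.045 0 0;0 0 0 0",
  "jaw": 0.3
}}

```text
time: 18.58
tool_pos: [0.4228, 0.1728, 0.205]
tcp_rot: [-2.083, -2.35, 0.001]
wrist_force: [0.8, -0.2, 1.0]
width: 0.65
grip_force: 0.0
```

```bash
cat >> h.py <<'E'
def look(n,v=True):
    o=np.array([.5404,-.0213]);a=np.radians(-83.4);c,s=np.cos(a),np.sin(a)
    ims=[]
    for cam in("top","scene"):
        im,d=eyes.read_camera(cam); P=pts(cam,d); np.savez(cam+f"{n}.npz",im=im,d=d,P=P); ims.append(im)
        Q=(P[...,:2]-o)@np.array([[c,-s],[s,c]])*1000
        for nm,(x0,x1,y0,y1,z0) in dict(tongue=(60,80,-12,14,.048),clevis=(15,140,-20,20,.049),handle=(-128,-40,8,90,.036),tail=(-185,-138,0,110,.03)).items():
            k=(Q[...,0]>x0)&(Q[...,0]<x1)&(Q[...,1]>y0)&(Q[...,1]<y1)&(P[...,2]>z0)&(P[...,2]<.064); q=Q[k]
            print(cam,nm,len(q),np.round(np.percentile(q,[2,50,98],axis=0),1).tolist() if len(q) else 0)
    a=ims[1][165:285,200:340];b=ims[0][165:285,195:335]
    cv2.imwrite(f"pics/look{n}.png",np.hstack([cv2.resize(x,(400,343),interpolation=cv2.INTER_CUBIC) for x in(a,b)]))
E
python3 -c "
from h import *
look(3)"
```

```text
top tongue 49 [[61.2, -7.1], [70.2, 0.1], [79.8, 6.3]]
top clevis 237 [[29.7, -13.8], [79.2, -0.2], [116.3, 12.2]]
top handle 202 [[-127.0, 9.5], [-82.6, 20.1], [-42.6, 27.2]]
top tail 26 [[-165.7, 9.3], [-152.4, 12.8], [-138.6, 16.4]]
scene tongue 52 [[60.4, -8.0], [69.3, 0.7], [79.2, 6.0]]
scene clevis 272 [[29.2, -15.8], [77.4, -0.8], [116.2, 12.2]]
scene handle 252 [[-126.6, 10.8], [-83.1, 20.9], [-42.0, 27.0]]
scene tail 55 [[-167.7, 9.3], [-153.9, 13.4], [-139.2, 17.0]]
```

View pics/look3.png

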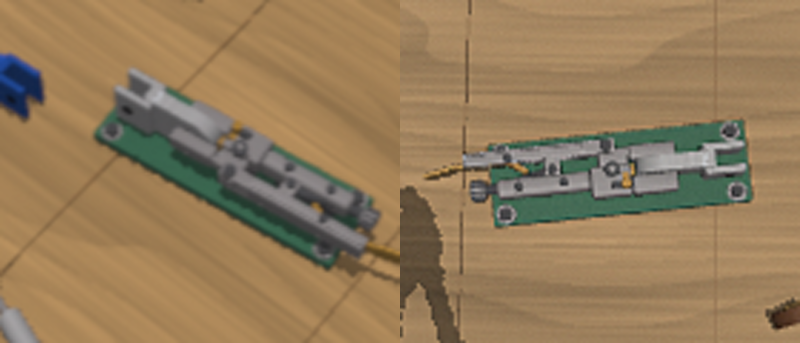

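>>> {"name": "carry_out", "arguments": {
  "series": "0.038 -0.02 0 0;0.038 -0.0204 0 0;0 0 -0.05 0;0 0 -0.05 0;0 0 0 0;0 0 0 0;0 0 0 0",
  "jaw": -1
}}

```text
time: 19.55
tool_pos: [0.5042, 0.1305, 0.1081]
tcp_rot: [2.088, 2.343, 0.006]
wrist_force: [-0.2, 0.8, -0.4]
width: 0.002
grip_force: 0.0
```

>>> {"name": "carry_out", "arguments": {
  "series": "-0.0015 0 -0.04 0;0 0 -0.02 0;0 0 -0.012 0;0 0 0 0;0 0 0 0"
}}

```text
time: 20.18
tool_pos: [0.5016, 0.1307, 0.0348]
tcp_rot: [2.088, 2.345, 0.003]
wrist_force: [-0.2, 0.6, 0.6]
width: 0.0
grip_force: 0.0
```

>>> {"name": "carry_out", "arguments": {
  "series": "0.002 0.0002 0 0;0.002 0.0002 0 0;0.002 0.0002 0 0;0 0 0 0;0 0 0 0"
}}

```text
time: 20.8
tool_pos: [0.5062, 0.1309, 0.0333]
tcp_rot: [-2.089, -2.346, 0.0]
wrist_force: [0.2, 0.3, -0.6]
width: -0.003
grip_force: 0.0
```

>>> {"name": "carry_out", "arguments": {
  "series": "0.002 0.0002 0 0;0.002 0.0002 0 0;0.002 0.0002 0 0;0.002 0.0002 0 0;0 0 0 0"
}}

```text
time: 21.42
tool_pos: [0.5146, 0.1318, 0.0334]
tcp_rot: [2.089, 2.346, 0.0]
wrist_force: [-0.5, 0.4, 0.4]
width: -0.001
grip_force: 0.0
```

>>> {"name": "carry_out", "arguments": {
  "series": "0.002 0.0002 0 0;0.002 0.0002 0 0;0 0 0 0"
}}

```text
time: 21.8
tool_pos: [0.5181, 0.1322, 0.0333]
tcp_rot: [-2.089, -2.346, 0.001]
wrist_force: [-1.9, 0.8, 0.1]
width: 0.001
grip_force: 0.5
```

>>> {"name": "carry_out", "arguments": {
  "series": "0.002 0.0002 0 0;0.002 0.0002 0 0;0 0 0 0"
}}

```text
time: 22.18
tool_pos: [0.5222, 0.1326, 0.0332]
tcp_rot: [-2.089, -2.346, 0.0]
wrist_force: [-1.5, 0.4, 0.3]
width: 0.001
grip_force: 0.7
```

Contact at about x 0.517; keep going in small steps until it springs.

>>> {"name": "carry_out", "arguments": {
  "series": "0.0015 0.0002 0 0;0.0015 0.0002 0 0;0 0 0 0"
}}

```text
time: 22.55
tool_pos: [0.5253, 0.1329, 0.0333]
tcp_rot: [-2.089, -2.346, 0.0]
wrist_force: [-2.3, 0.4, -0.1]
width: -0.004
grip_force: 0.9
```

>>> {"name": "carry_out", "arguments": {
  "series": "0.0015 0.0002 0 0;0.001 0.0001 0 0;0 0 0 0"
}}

```text
time: 22.92
tool_pos: [0.5279, 0.1332, 0.0333]
tcp_rot: [-2.09, -2.346, 0.0]
wrist_force: [-1.5, 0.0, -1.1]
width: -0.002
grip_force: 0.9
```

>>> {"name": "carry_out", "arguments": {
  "series": "0.0015 0.0002 0 0;0.001 0.0001 0 0;0 0 0 0"
}}

```text
time: 23.3
tool_pos: [0.5305, 0.1335, 0.0334]
tcp_rot: [2.089, 2.346, -0.0]
wrist_force: [-2.2, 0.2, -0.6]
width: -0.002
grip_force: 0.9
```

>>> {"name": "carry_out", "arguments": {
  "series": "0.0015 0.0002 0 0;0.001 0.0001 0 0;0 0 0 0"
}}

```text
time: 23.68
tool_pos: [0.5329, 0.1338, 0.0333]
tcp_rot: [2.09, 2.346, -0.0]
wrist_force: [-2.2, -0.9, -0.9]
width: 0.001
grip_force: 0.9
```

```bash
python3 -c "
from h import *
look(4);print(bot.read_state()['wrist_force'])"
```

```text
top tongue 46 [[61.7, -7.3], [69.8, -0.7], [79.2, 6.3]]
top clevis 236 [[29.1, -14.1], [79.1, -0.4], [116.4, 12.1]]
top handle 198 [[-125.2, 9.6], [-80.3, 21.9], [-42.2, 29.2]]
top tail 0 0
scene tongue 54 [[60.1, -8.8], [70.1, -0.4], [78.5, 6.4]]
scene clevis 276 [[28.8, -14.8], [77.4, -0.6], [116.3, 12.2]]
scene handle 261 [[-125.8, 10.4], [-82.8, 22.8], [-41.9, 29.1]]
scene tail 18 [[-168.2, 6.2], [-165.8, 23.7], [-161.6, 27.3]]
[-2.46395996  0.47284024 -0.53400548]
```

View pics/look4.png

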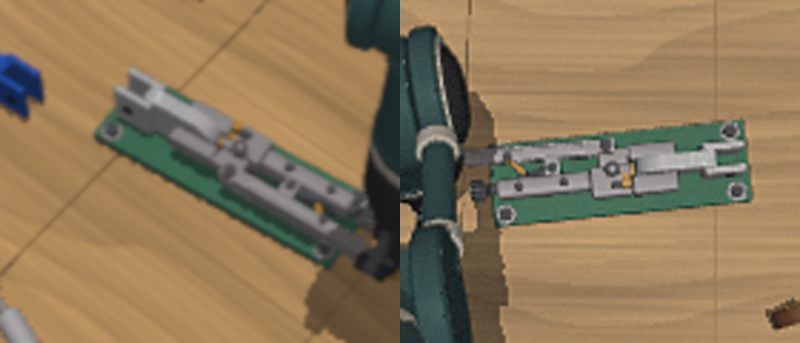

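Handle has crept out about 2 mm but it has not sprung yet; push on.

>>> {"name": "carry_out", "arguments": {
  "series": "0.0015 0.0002 0 0;0.001 0.0001 0 0;0 0 0 0"
}}

```text
time: 24.15
tool_pos: [0.5364, 0.1344, 0.0338]
tcp_rot: [2.089, 2.345, 0.003]
wrist_force: [0.3, -0.3, 0.4]
width: -0.003
grip_force: 0.0
```

>>> {"name": "carry_out", "arguments": {
  "series": "0.0015 0.0002 0 0;0.001 0.0001 0 0;0 0 0 0"
}}

```text
time: 24.52
tool_pos: [0.5383, 0.1346, 0.0336]
tcp_rot: [2.089, 2.346, 0.001]
wrist_force: [-0.4, -0.5, -0.9]
width: 0.007
grip_force: 0.0
```

Force dropped to zero: sprung. Retreat away from the handle, lift, look.

>>> {"name": "carry_out", "arguments": {
  "series": "-0.01 0 0 0;-0.01 0 0 0;0 0 0.05 0;0 0 0.06 0;0 0 0.06 0;-0.05 0.03 0 0;-0.05 0.03 0 0;0 0 0 0;0 0 0 0"
}}

```text
time: 25.65
tool_pos: [0.4176, 0.1944, 0.2034]
tcp_rot: [2.088, 2.347, 0.001]
wrist_force: [-0.4, 0.2, 0.8]
width: -0.002
grip_force: 0.0
```

Run:
```python
from h import *
look(5)
a=np.load("scene5.npz")["im"][175:250,215:300]; cv2.imwrite("pics/l5.png",np.hstack([cv2.imread("pics/look5.png"),cv2.resize(a,(389,343),interpolation=cv2.INTER_CUBIC)])[:, 0:1189][:,389:])
```

```text
top tongue 49 [[60.2, -7.0], [69.9, -0.0], [79.7, 6.6]]
top clevis 233 [[29.6, -13.6], [79.3, -0.6], [116.3, 12.4]]
top handle 239 [[-123.6, 12.0], [-76.0, 46.6], [-43.3, 69.0]]
top tail 22 [[-162.2, 66.4], [-151.2, 69.3], [-139.3, 72.8]]
scene tongue 57 [[60.3, -8.6], [69.3, 0.4], [79.4, 6.5]]
scene clevis 279 [[29.1, -14.9], [76.7, -0.3], [116.2, 12.2]]
scene handle 327 [[-124.9, 10.3], [-78.1, 46.1], [-42.0, 69.7]]
scene tail 48 [[-164.2, 65.5], [-152.1, 69.7], [-138.3, 73.1]]
```

View pics/l5.png

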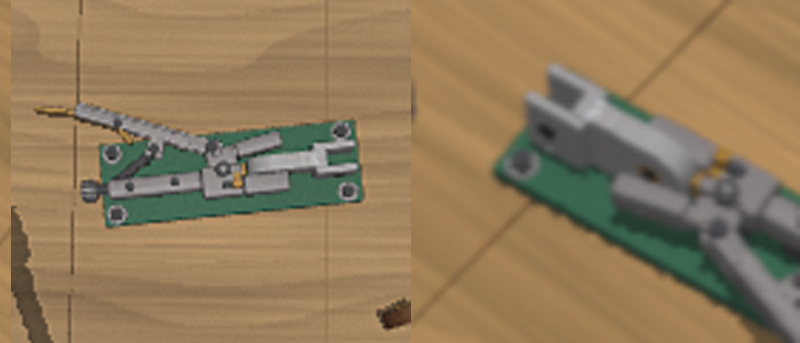

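```bash
python3 -c "
from h import *
print(bot.finish_job())"
```

```text
the job is handed in; nothing more can be done
None
```

I handed the job in at about 26 s. The pliers locked under the squeeze and sprang open again when I pushed the release lever, and the clevis is left standing between the open jaws. I couldn't see clearly that the bush is flush: I inferred it from the full lock, as the jaw hides part of it. The nose met the stop at up to about 8 N, more than the few N intended. The clevis ended about 2 mm back from the stop after the squeeze.

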